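# Index a ratchet turntable to bring the vial to the pointer

## Robot

A 6-joint arm with a two-finger parallel gripper is mounted at the origin on a cart in front of the work surface, level with it; the furniture and walls round the work are solid. World frame = base frame: x ahead of the robot, y to its left, z up, the work surface at z = 0. Lengths are in m, angles in rad, forces in N, time in s.
With the tool pointing down it reaches from about 0.325 to 0.9 m from the base axis. Payload 6.1 kg.
Tool frame: the origin (TCP) lies on the centre line of the jaws, within the pads' length; the fingertips stand 25 mm ahead of it and the grasp point (between the pads) lies 6 mm ahead of it; z points along the fingers, y is the direction in which the jaws open and shut (so a half turn about z gives the same grasp; the last joint's range is limited). The gripper opens to 87 mm and grips with 3 to 60 N. Pads are 19 mm wide; open, the fingers measure 117 mm over their backs; the gripper's body (75 mm by 190 mm) begins 51 mm behind the grasp point.
Start: joints at [-1.37, 0.22, 1.526, -0, 1.395, -0.126], TCP at [0.201, -0.592, 0.248] pointing down, gripper open.
Joint ranges: [-2.98, 2.98], [-0.91, 2.08], [0.09, 2.57], [-1.24, 4.39], [0.2, 2.65], [-2.68, 2.68]. Speed limits (rad/s): [2.57, 2.57, 3.01, 3.14, 3.14, 3.14].

## Interface

Orientations are given as a unit quaternion [w, x, y, z].
In Python, from station import * gives the robot as it stands.
- The arm moves only by the tool drive_tool, never from a script. Its argument "series" is a list of rows, each an object with "slide": the shift along the world's x, y, z in mm, a list of three; "angular": the turn, a rotation vector about the world's x, y, z in rad, a list of three. In form: [{"slide": [tx, ty, tz], "angular": [wx, wy, wz]}, ...]. A call has 1 to 12 rows; each row is the pose to reach, as a shift and turn from the pose commanded when the call began; what a row does not reach only later rows make up. A row lasts 1/8 s, in which the tool goes at most 62.5 mm and 10.7 degrees, less where a joint would pass 70% of its speed; a pose out of reach is approached as far as the arm can. A call with a gripper value outside its range is refused whole. "fingers" is the opening, from 0 (shut) to 1 (fully open), set as the call begins (left out, the last holds). The fingers move at their own pace and stop on an object; "grip_force" is the grip in N (left out, the last holds). Time passes only in rows, so rows that repeat a pose let the fingers close. It gives the time, the measured TCP pose, the force and the opening at its end, in the units of the state.
- read_state(): the state, without advancing time (a new reading comes with each control period).
- capture(name): name is "scene" or "top"; returns a dict with "image" (384x512x3 uint8, blue, green, red), "range_z" (384x512 float32, m along the optical axis (not along the pixel's ray), 0 where there is no reading), "fx", "fy", "cx", "cy" (pixels), "R" (3x3) and "t" (3): a world point X has camera coordinates R X + t. Camera axes: x right, y down, z forward; pixel columns grow to the right and rows downward; lengths in m; the calibration is good to about 2 mm. A picture is of the moment at which its call begins.
- finish_job(): hands the job in, once; it reports no verdict.
Trained networks look in a picture, given as the dict that the camera call returned (one of the last four; its "shot" number tells which), for a name from the list of things; names that differ only in an ending like _2 or _b are one class to them, and where a whole thing is asked for, a point or a joint stands for the part that bears it (a point fixed in the world has none). Each returns a list of dicts, best first, with "p" (0 to 1); they miss things now and then, are a little off and sometimes report something else, mostly with a low value. They report only what shows in the picture. A call takes as long as a camera call.
- regions_of(picture, name): "region" (384x512 bool, what is visible of it) and "xy" ([column, row] in pixels, amid what is visible of it).
The state is a dict: "time": time; "q": joint angles; "qvel": joint speeds; "joint_efforts": joint torques, N m; "ee_pos": TCP position; "eef_rot": TCP orientation; "force": force on the tool from outside, world axes, zero at the start; "wrist_torque": the same for the moment, N m; "gripper_width": finger opening in m.
Only numpy, scipy, OpenCV 4.12 (cv2) and the standard library are available. Lean on these libraries where they do the work, as an engineer would, in place of code of your own. Each camera call takes 0.05 s, during which the arm holds its last target.

## Task

Bring the small glass vial round to the fixed pointer on the near edge of the ratchet turntable: push the upright wooden handle away from you as far as its stop, let it spring fully back, and repeat, tooth by tooth, stopping when the vial stands at the pointer. Work it by the handle only: keep off the tray and the pots on it, and leave the rubber stamp, the dish and the single jar on the table beside it where they are.

Things in the scene. Friction and masses are not known exactly. Their poses are not given: they have to be found in the camera images.
- turntable: Fixed round grey base plate of the turntable, 244 mm across, 12 mm thick; origin on the turning axis at its underside (on the table). Its -x axis points to the pointer (on the side of the robot), z up. Everything that follows turns about its z axis.
- index (a joint): Angle (rad) of the turning tray with its pots; 0 when the vial stands exactly at the pointer. It starts negative and grows as the tray turns anticlockwise seen from above. 12 ratchet pins: each full stroke of the handle ends with the tray at a whole multiple of 0.524 rad (30 degrees), one of which is 0; the first stroke may move it less than a full tooth. The ratchet does not let it turn back past its last click, so an overshoot cannot be undone.
- tray: The turning part that carries the pots: round wooden tray, 152 mm across, underside 33 mm and top 42 mm above the table, origin on the axis at its underside. On it, 90 degrees apart and 50 mm from the axis, stand fast: a small narrow-necked glass vial (24 mm across, 44 mm tall), a tall white screw-top jar (49 x 50 mm), a frosted pot with a lid (50 x 38 mm) and a low white jar (45 x 36 mm). Highest point 92 mm above the table. Turns with index.
- vial_top (a point): Centre of the vial on the tray, 86 mm above the table, 50 mm from the axis.
- pointer (a point): Tip of the fixed steel pointer at the near edge of the base, 43 mm above the table, 90 mm from the axis; it points to the axis.
- handle_grip (a point): Point on the axis of the upright wooden handle, 135 mm from the turning axis, 75 mm above the table. The wood is 18 to 20 mm thick and runs from 26 to 107 mm above the table. Below it is a flat arm, 16 mm wide, 19 mm above the table, running to the turning axis; near the rim of the base the arm has a wing, 41 mm back on the side of the robot, that reaches 26 mm above the table with a pawl on it up to 36 mm, all within 121 mm of the axis.
- handle (a joint): Angle (rad) of the handle about the turning axis: 0 at rest, 0.628 at the far stop; it grows as the handle is pushed away from the robot (anticlockwise seen from above). At rest the arm points 108 degrees clockwise from the turntable's +x axis (to the right, a little toward the robot). A spring brings it back; pushing takes about 3 to 5 N at the handle. Only a stroke to the stop moves the tray a full tooth, and only a full return catches the next.
- stamp: Bystander: loose wooden rubber stamp, 50 x 52 x 27 mm, origin at the centre of its underside.
- dish: Bystander: loose round clear dish, 51 mm across, 15 mm tall, origin at the centre of its underside.
- jar: Bystander: loose white screw-top jar on the table, 48 mm across, 46 mm tall, origin at the centre of its underside.

How it is judged:
At the end, for the whole second after the job is handed in: The vial stands at the pointer within 12 degrees (index between -0.21 and 0.21 rad), the tray is at rest and the handle has sprung back (below 0.1 rad) (value of joint index between -0.21 and 0.21 rad and velocity of joint index between -0.05 and 0.05 rad/s and value of joint handle below 0.1 rad); the robot touches nothing.
It fails at once if the robot pushes on the tray or its pots (more than 1 N) instead of working the handle (contact force between any of the fingers, the arm and tray above 1 N).
It fails at once if the stamp, the dish or the jar on the table is moved by more than 20 mm (distance of any of stamp, dish, jar from where it was at the start of the episode above 0.02 m).
It also fails if it takes over 51 s, if anything falls off the work surface, if the arm or the gripper's body presses on something with over 40 N, if the wrist force passes 120 N, or if a joint passes its speed limit or range.

## Working session

There is one attempt and no reset: what is moved stays moved. The work goes in short steps, Python scripts to look and compute and a tool call to move; the robot and the scene stay as the last step left them, time stands still between calls to the robot, and variables do not carry over. Pictures are saved under pics/ and viewed, and the job is handed in when it is done.

Besides the shell and the picture viewer there is one more tool, called after "Request:" in YAML: its name, and indented under it one key for each argument. drive_tool: Moves the arm, as the interface text tells. Its arguments: {"type":"object","properties":{"series":{"type":"array","items":{"type":"object","properties":{"slide":{"type":"array","items":{"type":"number"}},"angular":{"type":"array","items":{"type":"number"}}}}},"fingers":{"type":"number"},"grip_force":{"type":"number"}},"required":["series"]}

```bash
mkdir -p pics
cat > h.py <<'E'
from station import *
import numpy as np, cv2
def unproj(c,u,v,z):
    p=np.array([(u-c['cx'])/c['fx']*z,(v-c['cy'])/c['fy']*z,z])
    return c['R'].T@(p-np.array(c['t']))
def cloud(c,mask=None):
    z=c['range_z']; m=(z>0) if mask is None else (mask&(z>0))
    v,u=np.nonzero(m); zz=z[v,u]
    P=np.stack([(u-c['cx'])/c['fx']*zz,(v-c['cy'])/c['fy']*zz,zz],1)
    return (P-np.array(c['t']).reshape(3))@np.array(c['R']),u,v
def proj(c,X):
    p=np.array(c['R'])@np.array(X)+np.array(c['t']).reshape(3)
    return c['fx']*p[0]/p[2]+c['cx'],c['fy']*p[1]/p[2]+c['cy']
E
python3 - <<'E'
from h import *
s=read_state(); print({k:np.round(s[k],3) for k in s})
for n in ['scene','top']:
    c=capture(n); cv2.imwrite(f'pics/{n}0.png',cv2.resize(c['image'],(768,576)))
    for k in ['turntable','tray','vial_top','handle_grip','stamp','dish','jar']:
        for r in regions_of(c,k)[:3]:
            P,u,v=cloud(c,r['region'])
            print(n,k,round(r['p'],2),np.round(r['xy']),len(P),np.round(np.median(P,0),3) if len(P) else '', np.round(P.min(0),3) if len(P) else '',np.round(P.max(0),3) if len(P) else '')
E
```

```text
{'time': np.float64(0.0), 'q': array([-1.37 ,  0.221,  1.528, -0.   ,  1.395, -0.126]), 'qvel': array([ 0.   ,  0.001, -0.   , -0.   ,  0.   ,  0.002]), 'joint_efforts': array([  0.   , -49.462, -38.737,   0.07 ,   0.057,  -0.   ]), 'ee_pos': array([ 0.2  , -0.591,  0.246]), 'eef_rot': array([-0.001,  0.987,  0.163, -0.   ]), 'force': array([-0.591,  0.177,  0.042]), 'wrist_torque': array([ 0.004,  0.005, -0.013]), 'gripper_width': np.float64(0.087)}
scene turntable 0.7 [241. 223.] 4469 [0.546 0.139 0.034] [ 0.454 -0.117 -0.004] [0.698 0.238 0.109]
scene tray 0.66 [237. 212.] 1844 [0.579 0.123 0.052] [0.501 0.015 0.011] [0.67  0.189 0.097]
scene vial_top 0.89 [238. 216.] 1959 [0.579 0.123 0.05 ] [ 0.501 -0.01  -0.001] [0.726 0.189 0.097]
scene handle_grip 0.68 [276. 199.] 280 [ 0.532 -0.008  0.037] [ 0.504 -0.117 -0.003] [0.613 0.036 0.109]
scene stamp 0.9 [203. 301.] 485 [0.442 0.38  0.026] [ 0.414  0.341 -0.001] [0.479 0.409 0.031]
scene stamp 0.19 [278. 203.] 272 [ 0.532 -0.007  0.037] [ 0.504 -0.041  0.   ] [0.559 0.039 0.109]
scene dish 0.44 [331. 180.] 150 [ 0.486 -0.228  0.006
[... 311 characters left out ...]
 -0.009] [0.696 0.232 0.109]
top tray 0.78 [231. 189.] 2340 [0.575 0.114 0.043] [0.5   0.038 0.02 ] [0.655 0.19  0.099]
top vial_top 0.91 [231. 192.] 2300 [0.575 0.115 0.043] [0.5   0.038 0.021] [0.655 0.19  0.099]
top vial_top 0.29 [231. 193.] 3150 [0.574 0.111 0.041] [0.486 0.021 0.007] [0.669 0.205 0.099]
top handle_grip 0.51 [266. 206.] 202 [0.531 0.01  0.021] [ 0.504 -0.021  0.002] [0.549 0.031 0.109]
top stamp 0.56 [141. 239.] 335 [0.447 0.369 0.025] [ 0.416  0.34  -0.001] [0.481 0.401 0.031]
top dish 0.73 [353. 221.] 199 [ 0.484 -0.229  0.006] [ 0.464 -0.249 -0.005] [ 0.507 -0.208  0.012]
top jar 0.62 [357. 165.] 298 [ 0.643 -0.25   0.044] [ 0.62  -0.292 -0.003] [ 0.677 -0.231  0.051]
```

View pics/scene0.png

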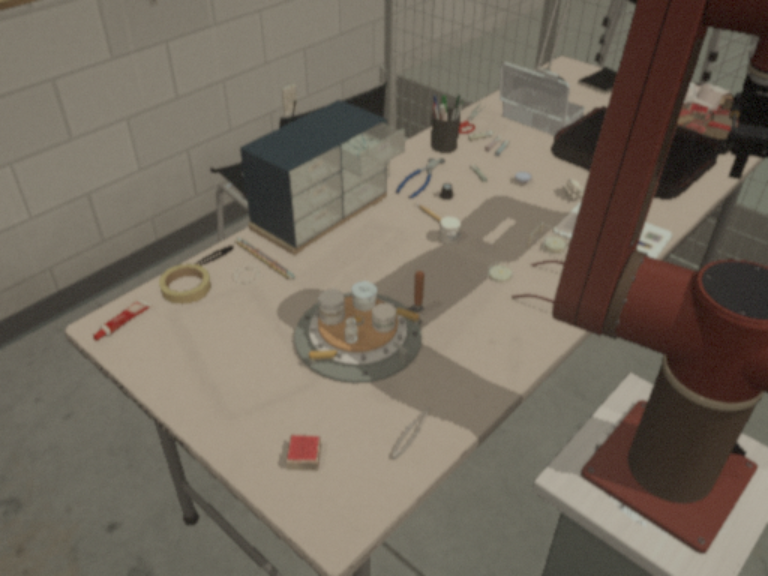

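View pics/top0.png

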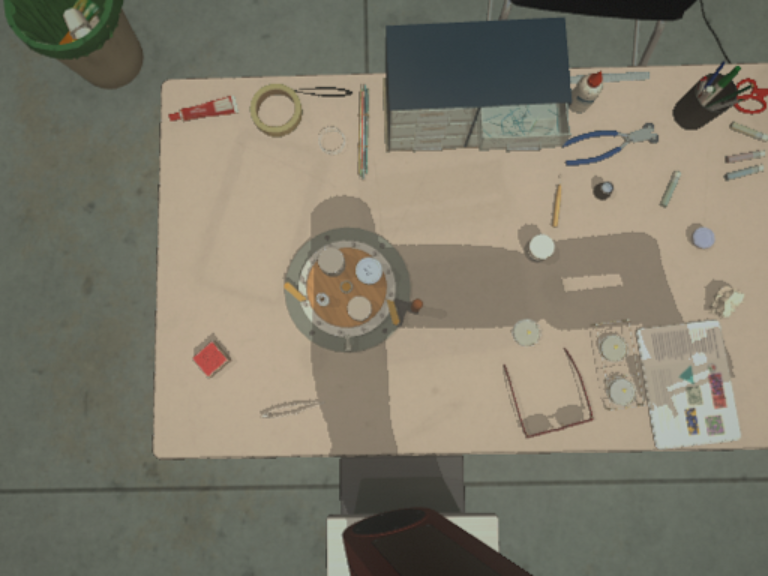

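Run:
```python
from h import *
from scipy.optimize import least_squares
for n in ['top','scene']:
    c=capture(n)
    P,u,v=cloud(c)
    xy=P[:,:2]
    near=(abs(P[:,0]-.58)<.2)&(abs(P[:,1]-.11)<.2)
    m=near&(P[:,2]>.037)&(P[:,2]<.046)
    q=xy[m]; print(n,'tray lvl',m.sum())
    # base plate top: z .007-.016
    b=near&(P[:,2]>.008)&(P[:,2]<.016); B=xy[b]
    # outermost points fit: angular bins
    for Q,R in [(q,.076),(B,.122)]:
        cen=np.median(Q,0)
        for it in range(6):
            d=Q-cen; a=np.arctan2(d[:,1],d[:,0]); r=np.hypot(*d.T)
            pts=[]
            for k in range(36):
                s=(a>-np.pi+k*np.pi/18)&(a<-np.pi+(k+1)*np.pi/18)&(r<R+.012)
                if s.sum()>2:
                    i=np.argsort(r[s])[-2]; pts.append(Q[s][i])
            pts=np.array(pts)
            f=least_squares(lambda x:np.hypot(*(pts-x[:2]).T)-x[2],[*cen,R],loss='soft_l1',f_scale=.002)
            cen=f.x[:2]
        print(R,np.round(f.x,4),len(pts))
    h=(P[:,2]>.09)&near&(P[:,1]<.05)
    print('handle top',h.sum(),np.round(P[h].mean(0),4),np.round(P[h].min(0),3),np.round(P[h].max(0),3))
    cv2.imwrite(f'pics/{n}zoom.png',cv2.resize(c['image'][130:260,150:320],None,fx=4.5,fy=4.5,interpolation=cv2.INTER_CUBIC))
```

```text
top tray lvl 1460
0.076 [0.5744 0.1133 0.0759] 36
0.122 [0.5754 0.113  0.1205] 36
handle top 42 [ 0.5343 -0.0149  0.1031] [ 0.526 -0.024  0.097] [ 0.542 -0.006  0.108]
scene tray lvl 923
0.076 [0.5626 0.1291 0.0656] 36
0.122 [0.5761 0.1148 0.1206] 31
handle top 46 [ 0.5334 -0.0122  0.1003] [ 0.525 -0.025  0.09 ] [ 0.544 -0.003  0.109]
```

View pics/topzoom.png

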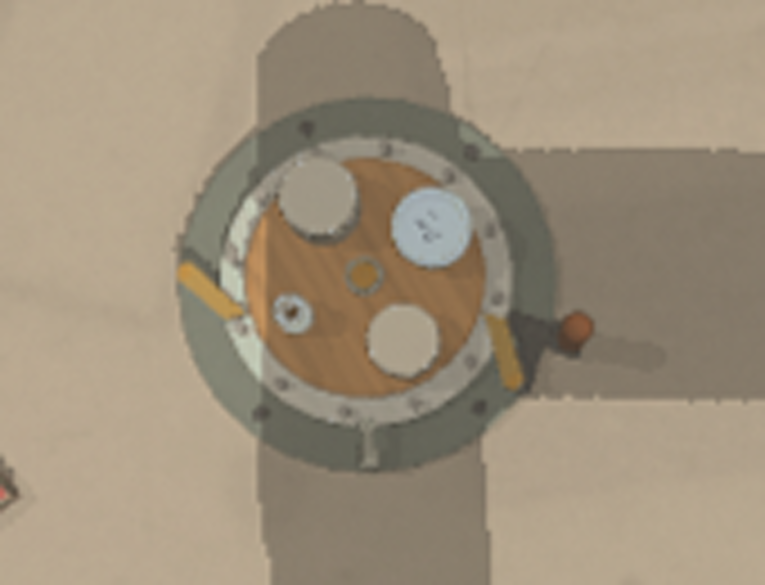

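View pics/scenezoom.png

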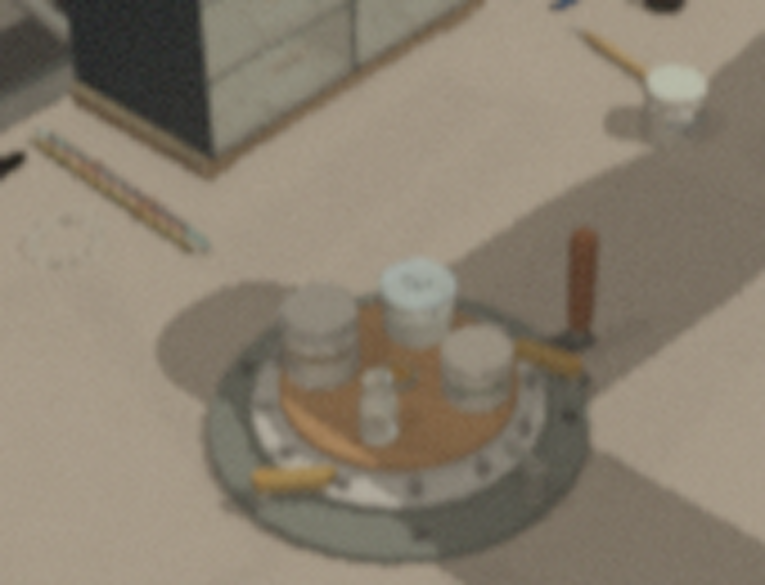

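Run:
```python
from h import *
C=np.array([.5752,.1135])
c=capture('top')
P,u,v=cloud(c)
d=P[:,:2]-C; r=np.hypot(*d.T); a=np.degrees(np.arctan2(d[:,1],d[:,0]))
m=(r<.08)&(P[:,2]>.055)
for k in range(-180,180,10):
    s=m&(a>=k)&(a<k+10)
    print(k,s.sum(),np.round([P[s,2].mean(),P[s,2].max(),r[s].mean()],3) if s.any() else '')
# pointer: 
s=(r>.085)&(r<.115)&(abs(P[:,2]-.04)<.012); print('ptr',np.round(np.c_[P[s],a[s]],3)[:30])
print(c['t'],-np.array(c['R']).T@np.array(c['t']),c['fx'])
# vial axis projections for each index angle
for X in [(C[0]+.05*np.cos(t),C[1]+.05*np.sin(t),.086) for t in np.radians([60,90,105,120,135,150,180])]: print(np.round((np.array(proj(c,X))-[150,130])*4.5))
print(np.round((np.array(proj(c,[C[0]-.09,C[1],.043]))-[150,130])*4.5),np.round((np.array(proj(c,[C[0],C[1],.043]))-[150,130])*4.5))
```

```text
-180 16 [0.075 0.081 0.048]
-170 41 [0.077 0.08  0.051]
-160 52 [0.077 0.082 0.053]
-150 51 [0.077 0.082 0.054]
-140 41 [0.077 0.081 0.051]
-130 13 [0.077 0.08  0.047]
-120 0 
-110 0 
-100 0 
-90 28 [0.077 0.082 0.047]
-80 49 [0.079 0.083 0.051]
-70 56 [0.078 0.084 0.055]
-60 53 [0.078 0.084 0.054]
-50 48 [0.078 0.084 0.052]
-40 24 [0.078 0.084 0.047]
-30 0 
-20 0 
-10 0 
0 33 [0.086 0.094 0.045]
10 51 [0.09  0.096 0.05 ]
20 59 [0.09  0.095 0.052]
30 55 [0.09  0.094 0.052]
40 47 [0.09  0.096 0.049]
50 29 [0.086 0.096 0.043]
60 0 
70 0 
80 0 
90 0 
100 3 [0.067 0.07  0.045]
110 17 [0.078 0.087 0.05 ]
120 22 [0.076 0.088 0.05 ]
130 7 [0.068 0.073 0.048]
140 0 
150 0 
160 0 
170 0 
ptr [[ 6.6400e-01  1.1600e-01  3.1000e-02  1.8920e+00]
 [ 6.6400e-01  1.0500e-01  2.9000e-02 -5.4080e+00]
 [ 6.6300e-01  9.9000e-02  3.5000e-02 -9.3560e+00]
 [ 6.6000e-01  1.0200e-01  3.5000e-02 -7.7680e+00]
 [ 6.6000e-01  9.9000e-02  3.7000e-02 -9.7590e+00]
 [ 6.6000e-01  9.6000e-02  3.7000e-02 -1.1608e+01]
 [ 6.5800e-01  1.4500e-01  3.7000e-02  2.0708e+01]
 [ 6.5800e-01  1.4200e-01  3.7000e-02  1.8969e+01]

[... 615 characters left out ...]
6.2800e-01  4.6000e-02  2.9000e-02 -5.2145e+01]
 [ 6.2800e-01  1.8600e-01  2.9000e-02  5.3774e+01]
 [ 6.2000e-01  1.8900e-01  2.9000e-02  5.9504e+01]
 [ 6.0900e-01  3.5000e-02  3.5000e-02 -6.6553e+01]
 [ 6.0600e-01  3.2000e-02  3.8000e-02 -6.9344e+01]
 [ 6.0400e-01  3.2000e-02  3.5000e-02 -7.0817e+01]
 [ 6.0100e-01  3.2000e-02  3.1000e-02 -7.2254e+01]
 [ 5.9300e-01  1.9900e-01  3.6000e-02  7.8407e+01]
 [ 5.9000e-01  2.0000e-01  3.5000e-02  8.0232e+01]
 [ 5.8700e-01  1.9900e-01  3.8000e-02  8.2272e+01]]
[0.0785719  0.57073899 1.12530747] [0.4297357 0.0479295 1.1879661] 410.8576416031729
[284. 227.]
[274. 268.]
[277. 290.]
[285. 309.]
[299. 326.]
[316. 339.]
[358. 349.]
[363. 420.] [361. 275.]
```

The pictures show the axis near (0.575, 0.1135) and the handle at (0.534, -0.015). In the zoomed top view the pointer is at about (369, 430) and the vial at (293, 313), roughly 60° short of it. The handle's arc runs almost straight along +x, so I'll push it with closed fingers.

Request:
drive_tool:
  series:
    - {"slide":[27,57,0],"angular":[0,0,-0.03]}
    - {"slide":[54,115,0],"angular":[0,0,-0.06]}
    - {"slide":[81,172,0],"angular":[0,0,-0.1]}
    - {"slide":[108,230,0],"angular":[0,0,-0.13]}
    - {"slide":[135,287,0],"angular":[0,0,-0.16]}
    - {"slide":[162,344,0],"angular":[0,0,-0.2]}
    - {"slide":[189,402,0],"angular":[0,0,-0.23]}
    - {"slide":[216,459,0],"angular":[0,0,-0.26]}
    - {"slide":[243,517,0],"angular":[0,0,-0.3]}
    - {"slide":[265,574,0],"angular":[0,0,-0.328]}
    - {"slide":[265,574,0],"angular":[0,0,-0.328]}
    - {"slide":[265,574,0],"angular":[0,0,-0.328]}
  fingers: 0

```text
time: 2.45
ee_pos: [0.4656, -0.0177, 0.2475]
eef_rot: [0.0, 1.0, 0.0, -0.0]
force: [0.5, -0.8, 0.0]
gripper_width: 0.0007
```

Request:
drive_tool:
  series:
    - {"slide":[0,0,-55],"angular":[0,0,0]}
    - {"slide":[0,0,-110],"angular":[0,0,0]}
    - {"slide":[0,0,-150],"angular":[0,0,0]}
    - {"slide":[0,0,-160],"angular":[0,0,0]}
    - {"slide":[0,0,-160],"angular":[0,0,0]}

```text
time: 3.08
ee_pos: [0.4657, -0.0191, 0.088]
eef_rot: [0.0, 1.0, -0.001, -0.0]
force: [0.7, 0.0, 1.0]
gripper_width: 0.0005
```

Run:
```python
from h import *
for n in ['scene','top']:
    c=capture(n); cv2.imwrite(f'pics/{n}1.png',cv2.resize(c['image'][100:290,150:360],None,fx=3.6,fy=3.0))
```

```text
(no output)
```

View pics/scene1.png

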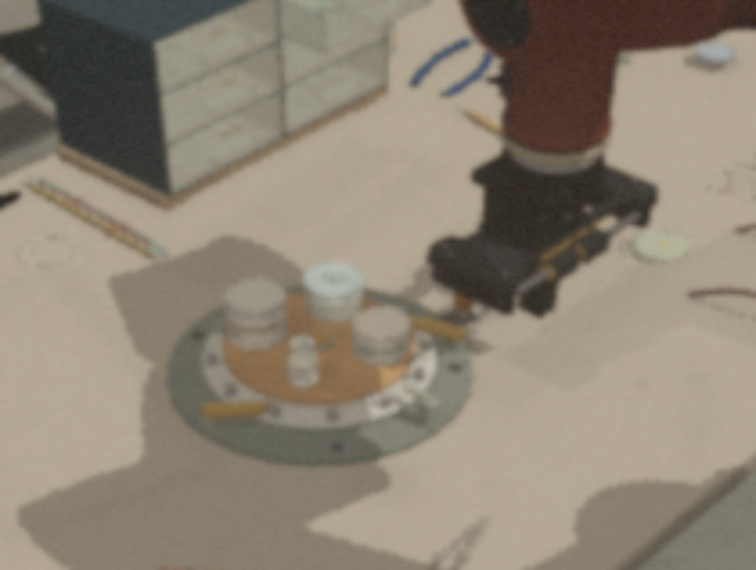

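View pics/top1.png

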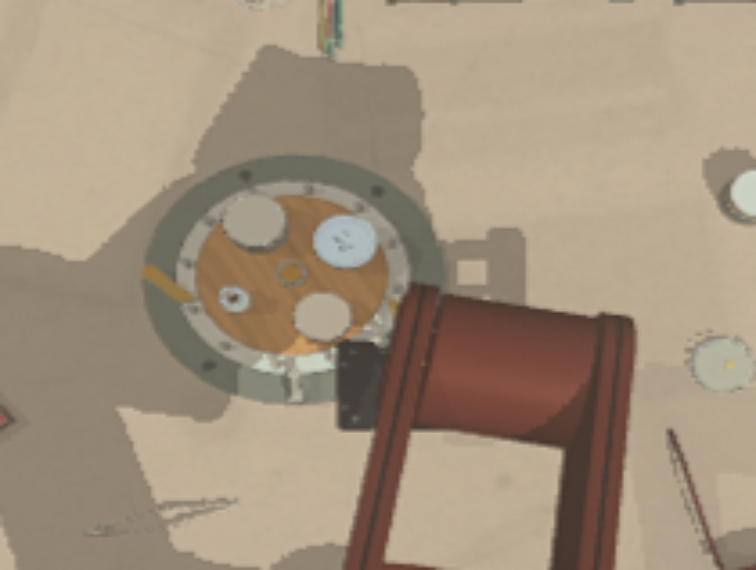

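The scene view shows the closed gripper standing just in front of the handle, and its body is clear above the pots. Starting the first push.

Request:
drive_tool:
  series:
    - {"slide":[20,0,0],"angular":[0,0,0]}
    - {"slide":[38,0,0],"angular":[0,0,0]}
    - {"slide":[48,0,0],"angular":[0,0,0]}
    - {"slide":[58,0,0],"angular":[0,0,0]}
    - {"slide":[68,0,0],"angular":[0,0,0]}
    - {"slide":[78,0,0],"angular":[0,0,0]}
    - {"slide":[88,0,0],"angular":[0,0,0]}
    - {"slide":[98,0,0],"angular":[0,0,0]}
    - {"slide":[107,0,0],"angular":[0,0,0]}
    - {"slide":[115,0,0],"angular":[0,0,0]}
    - {"slide":[122,0,0],"angular":[0,0,0]}
    - {"slide":[125,0,0],"angular":[0,0,0]}

```text
time: 4.68
ee_pos: [0.5906, -0.0171, 0.0872]
eef_rot: [-0.001, 1.0, -0.0, -0.0]
force: [-4.4, 2.1, -0.7]
gripper_width: 0.0007
```

Request:
drive_tool:
  series:
    - {"slide":[3,0,0],"angular":[0,0,0]}
    - {"slide":[3,0,0],"angular":[0,0,0]}

```text
time: 4.92
ee_pos: [0.5935, -0.0174, 0.0873]
eef_rot: [-0.0, 1.0, -0.0, -0.0]
force: [-3.9, 2.0, -0.6]
gripper_width: 0.0006
```

```bash
cat > ang.py <<'E'
from h import *
import sys
C=np.array([.5752,.1135])
def look(tag):
    c=capture('top'); P,u,v=cloud(c)
    d=P[:,:2]-C; r=np.hypot(*d.T); a=np.arctan2(d[:,1],d[:,0])
    m=(r<.08)&(P[:,2]>.060)&(P[:,2]<.098)
    # template: 4-fold phase
    ph=np.degrees(np.angle(np.sum(np.exp(4j*a[m]))))/4
    print('pots phase mod 90:',ph%90,m.sum())
    for k in range(4):
        A=(ph+90*k)
        dd=(np.degrees(a)-A+180)%360-180
        s=m&(abs(dd)<40)
        if s.any(): print(round(((A+180)%360)-180,1),s.sum(),np.round(np.percentile(P[s,2],80),3),np.round(np.degrees(np.angle(np.sum(np.exp(1j*a[s])))),1))
    h=(P[:,2]>.09)&(P[:,2]<.115)&(r>.115)&(r<.155); 
    if h.sum(): print('handle',h.sum(),np.degrees(np.angle(np.sum(np.exp(1j*a[h])))))
    cv2.imwrite(f'pics/t{tag}.png',cv2.resize(c['image'][130:260,150:320],None,fx=4.5,fy=4.5,interpolation=cv2.INTER_CUBIC))
look(sys.argv[1])
E
python3 ang.py 1; python3 -c "
from h import *
s=read_state();print(s['time'],s['force'],s['ee_pos'])
c=capture('scene');cv2.imwrite('pics/scene2.png',cv2.resize(c['image'][100:290,150:360],None,fx=3.6,fy=3.0))"
```

```text
pots phase mod 90: 58.71527989403005 619
-31.3 167 0.08 -26.7
58.7 275 0.093 58.2
148.7 44 0.085 149.8
-121.3 133 0.079 -127.1
4.975 [-2.83110173  2.18210996  0.11384724] [ 0.59351212 -0.01751127  0.08738352]
```

View pics/scene2.png

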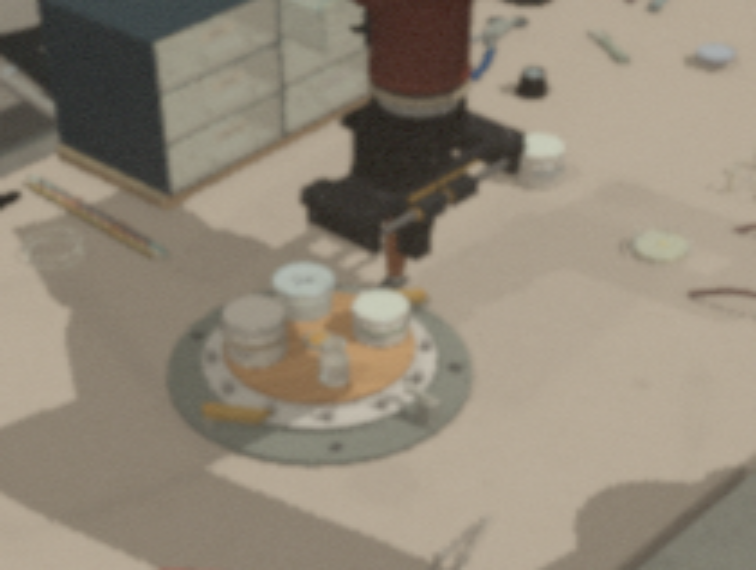

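View pics/t1.png

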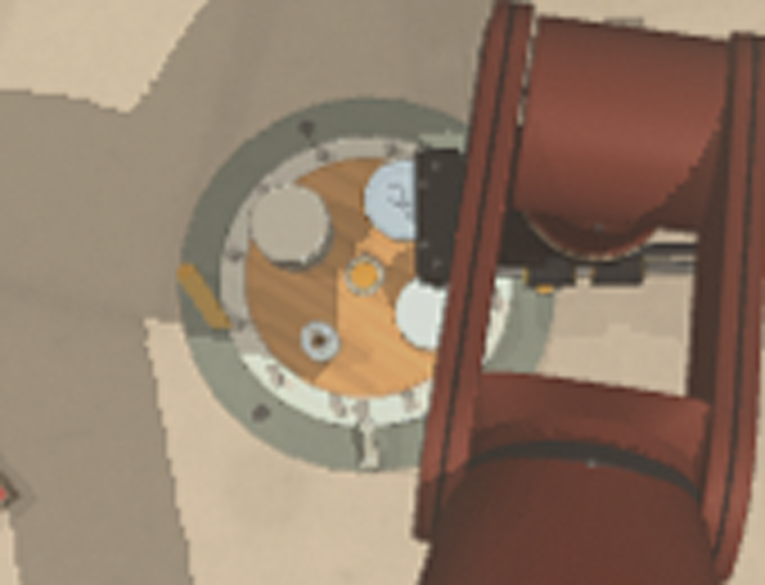

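The vial has moved from about 119° to about 149.5°. The force is still only the spring's, so I'll push on until the stop.

Request:
drive_tool:
  series:
    - {"slide":[3,0,0],"angular":[0,0,0]}
    - {"slide":[5,0,0],"angular":[0,0,0]}
    - {"slide":[5,0,0],"angular":[0,0,0]}

```text
time: 5.4
ee_pos: [0.5982, -0.0169, 0.0874]
eef_rot: [-0.001, 1.0, -0.001, -0.001]
force: [-5.3, 4.9, 0.1]
gripper_width: -0.0001
```

```bash
python3 ang.py 2; python3 -c "
from h import *
s=read_state();print(s['time'],s['force'],s['ee_pos'])"
```

```text
pots phase mod 90: 61.11103275299352 627
-28.9 175 0.08 -24.7
61.1 273 0.093 60.3
151.1 49 0.085 151.6
-118.9 130 0.079 -124.3
5.45 [-4.1642716   5.3700908   0.14504584] [ 0.59812233 -0.01695107  0.08733533]
```

Request:
drive_tool:
  series:
    - {"slide":[3,0,0],"angular":[0,0,0]}
    - {"slide":[3,0,0],"angular":[0,0,0]}

```text
time: 5.7
ee_pos: [0.6005, -0.0169, 0.0872]
eef_rot: [-0.001, 1.0, -0.0, -0.001]
force: [-7.1, 4.9, 1.0]
gripper_width: 0.0002
```

Request:
drive_tool:
  series:
    - {"slide":[3,0,0],"angular":[0,0,0]}
    - {"slide":[3,0,0],"angular":[0,0,0]}

```text
time: 5.95
ee_pos: [0.6016, -0.0166, 0.0871]
eef_rot: [-0.001, 1.0, -0.0, -0.004]
force: [-14.7, 5.9, 8.3]
gripper_width: 0.0004
```

```bash
python3 ang.py 3; python3 -c "
from h import *
s=read_state();print(s['time'],s['force'],s['ee_pos'])"
```

```text
pots phase mod 90: 62.687133509225845 621
-27.3 177 0.08 -23.8
62.7 272 0.093 61.9
152.7 49 0.084 152.8
-117.3 123 0.079 -122.0
6.0 [-14.73881448   6.58906904   6.88663461] [ 0.60161894 -0.0166224   0.08708006]
```

The stop is reached: force jumps to 15 N and the vial stands at about 152.7°, one tooth short of the pointer. Retreating so the handle springs back.

Request:
drive_tool:
  series:
    - {"slide":[-10,0,0],"angular":[0,0,0]}
    - {"slide":[-25,0,0],"angular":[0,0,0]}
    - {"slide":[-40,0,0],"angular":[0,0,0]}
    - {"slide":[-55,0,0],"angular":[0,0,0]}
    - {"slide":[-70,0,0],"angular":[0,0,0]}
    - {"slide":[-85,0,0],"angular":[0,0,0]}
    - {"slide":[-100,0,0],"angular":[0,0,0]}
    - {"slide":[-120,0,0],"angular":[0,0,0]}
    - {"slide":[-139,0,0],"angular":[0,0,0]}
    - {"slide":[-139,0,0],"angular":[0,0,0]}
    - {"slide":[-139,0,0],"angular":[0,0,0]}
    - {"slide":[-139,0,0],"angular":[0,0,0]}

```text
time: 7.5
ee_pos: [0.4668, -0.0182, 0.088]
eef_rot: [0.0, 1.0, -0.001, 0.001]
force: [-0.1, -0.3, 0.6]
gripper_width: 0.0008
```

```bash
python3 ang.py 4; python3 -c "
from h import *
s=read_state();print(s['time'],s['force'],s['ee_pos'])
c=capture('scene');cv2.imwrite('pics/scene4.png',cv2.resize(c['image'][100:290,150:360],None,fx=3.6,fy=3.0))"
```

```text
pots phase mod 90: 61.26671582440221 794
-28.7 256 0.08 -29.6
61.3 276 0.093 62.0
151.3 49 0.084 152.8
-118.7 213 0.079 -119.0
7.55 [ 0.85432987 -0.8264958  -0.09032813] [ 0.46651367 -0.01808404  0.08779215]
```

View pics/t4.png

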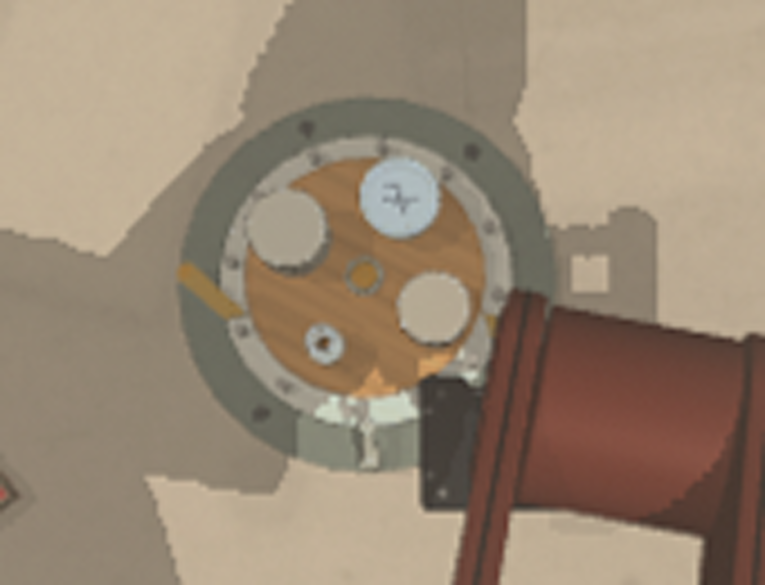

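View pics/scene4.png

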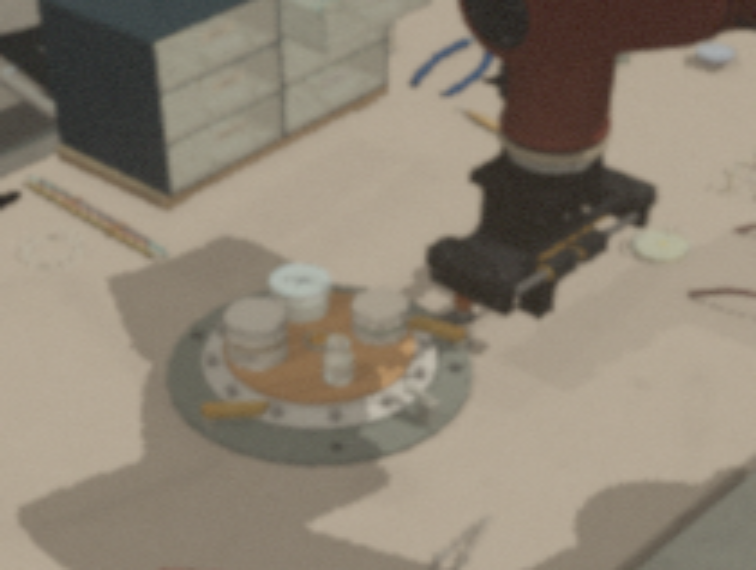

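The handle is back at rest at (463, 300) in the scene view. The vial, at (324, 344) in the zoomed top view, is one tooth from the pointer. One more full stroke.

Request:
drive_tool:
  series:
    - {"slide":[20,0,0],"angular":[0,0,0]}
    - {"slide":[38,0,0],"angular":[0,0,0]}
    - {"slide":[48,0,0],"angular":[0,0,0]}
    - {"slide":[58,0,0],"angular":[0,0,0]}
    - {"slide":[68,0,0],"angular":[0,0,0]}
    - {"slide":[78,0,0],"angular":[0,0,0]}
    - {"slide":[88,0,0],"angular":[0,0,0]}
    - {"slide":[98,0,0],"angular":[0,0,0]}
    - {"slide":[107,0,0],"angular":[0,0,0]}
    - {"slide":[115,0,0],"angular":[0,0,0]}
    - {"slide":[122,0,0],"angular":[0,0,0]}
    - {"slide":[128,0,0],"angular":[0,0,0]}

```text
time: 9.1
ee_pos: [0.5935, -0.017, 0.0872]
eef_rot: [-0.001, 1.0, -0.0, -0.001]
force: [-4.0, 2.5, 0.1]
gripper_width: 0.0003
```

Request:
drive_tool:
  series:
    - {"slide":[3,0,0],"angular":[0,0,0]}
    - {"slide":[6,0,0],"angular":[0,0,0]}
    - {"slide":[9,0,0],"angular":[0,0,0]}
    - {"slide":[11,0,0],"angular":[0,0,0]}
    - {"slide":[11,0,0],"angular":[0,0,0]}
    - {"slide":[11,0,0],"angular":[0,0,0]}

```text
time: 9.85
ee_pos: [0.6018, -0.0159, 0.087]
eef_rot: [-0.001, 1.0, -0.0, -0.003]
force: [-14.0, 6.3, 6.8]
gripper_width: 0.0005
```

```bash
python3 ang.py 5
```

```text
pots phase mod 90: 0.29588083102009033 624
0.3 256 0.08 0.6
90.3 273 0.093 92.2
-179.7 45 0.086 -177.3
-89.7 50 0.079 -101.4
```

View pics/t5.png

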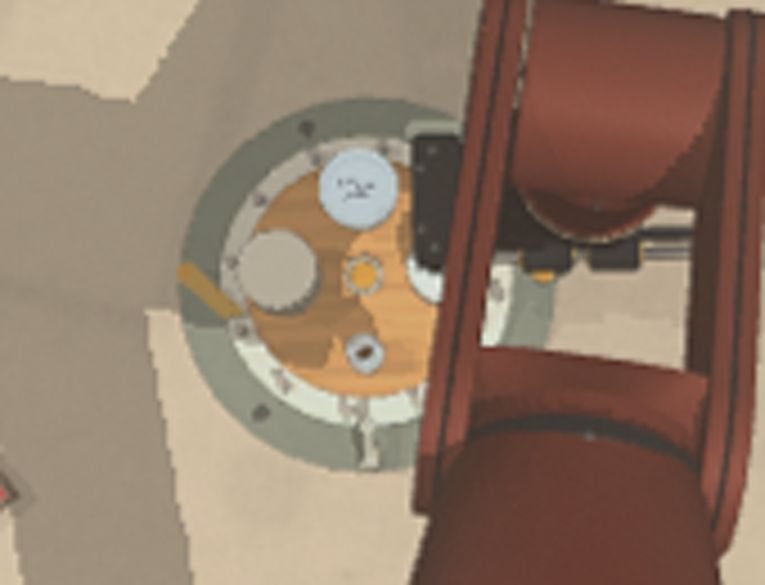

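The vial is at (365, 352), in line with the axis at (364, 275) and the pointer at (369, 425). I'll back off and lift clear.

Request:
drive_tool:
  series:
    - {"slide":[-10,0,0],"angular":[0,0,0]}
    - {"slide":[-25,0,0],"angular":[0,0,0]}
    - {"slide":[-40,0,0],"angular":[0,0,0]}
    - {"slide":[-55,0,0],"angular":[0,0,0]}
    - {"slide":[-70,0,0],"angular":[0,0,0]}
    - {"slide":[-85,0,0],"angular":[0,0,0]}
    - {"slide":[-100,0,0],"angular":[0,0,0]}
    - {"slide":[-120,0,0],"angular":[0,0,0]}
    - {"slide":[-145,0,0],"angular":[0,0,0]}
    - {"slide":[-150,0,0],"angular":[0,0,0]}
    - {"slide":[-150,0,0],"angular":[0,0,0]}
    - {"slide":[-150,0,0],"angular":[0,0,0]}

```text
time: 11.4
ee_pos: [0.456, -0.0181, 0.0881]
eef_rot: [0.0, 1.0, -0.001, 0.001]
force: [-0.2, 0.4, 0.1]
gripper_width: 0.0009
```

Request:
drive_tool:
  series:
    - {"slide":[0,0,50],"angular":[0,0,0]}
    - {"slide":[0,0,100],"angular":[0,0,0]}
    - {"slide":[-15,-50,150],"angular":[0,0,0]}
    - {"slide":[-15,-100,160],"angular":[0,0,0]}
    - {"slide":[-15,-150,160],"angular":[0,0,0]}
    - {"slide":[-15,-200,160],"angular":[0,0,0]}
    - {"slide":[-15,-250,160],"angular":[0,0,0]}
    - {"slide":[-15,-250,160],"angular":[0,0,0]}
    - {"slide":[-15,-250,160],"angular":[0,0,0]}
    - {"slide":[-15,-250,160],"angular":[0,0,0]}

```text
time: 12.65
ee_pos: [0.4399, -0.2668, 0.2474]
eef_rot: [-0.0, 1.0, 0.0, -0.0]
force: [-0.3, 0.2, 0.1]
gripper_width: 0.0005
```

```bash
python3 ang.py 6
python3 - <<'E'
from h import *
s=read_state(); print(s['time'],s['ee_pos'],s['force'],abs(s['qvel']).max())
c=capture('scene'); 
cv2.imwrite('pics/scene6.png',cv2.resize(c['image'],(768,576)))
for k in ['stamp','dish','jar']:
    for r in regions_of(c,k)[:1]:
        P,u,v=cloud(c,r['region']); print(k,r['p'],np.round(np.median(P,0),3))
E
```

```text
pots phase mod 90: 1.3325317279355893 791
1.3 254 0.08 0.5
91.3 279 0.093 92.6
-178.7 45 0.086 -177.3
-88.7 213 0.079 -89.6
handle 42 -107.63800052193233
12.7 [ 0.43996423 -0.26676071  0.24756164] [ 0.16381902 -0.45353758  0.17474574] 0.0043184986568401895
stamp 0.7 [0.442 0.378 0.026]
dish 0.47 [ 0.485 -0.227  0.006]
jar 0.66 [ 0.639 -0.244  0.039]
```

View pics/t6.png

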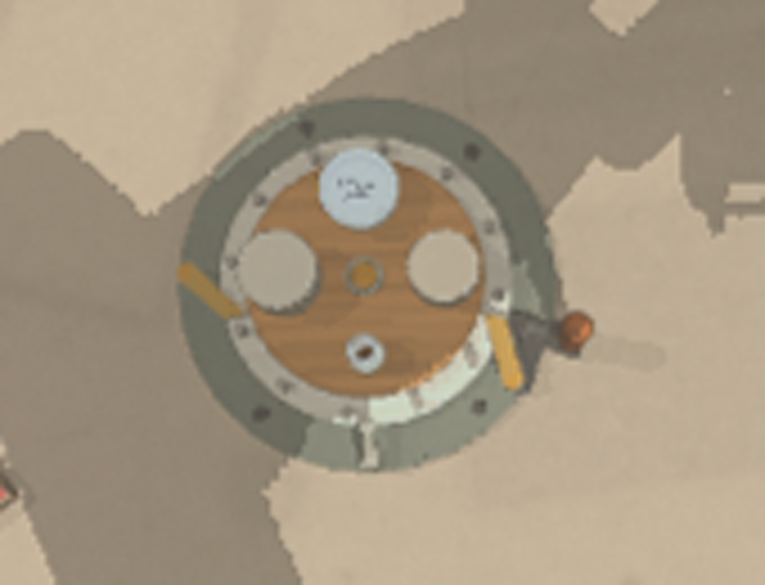

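View pics/scene6.png

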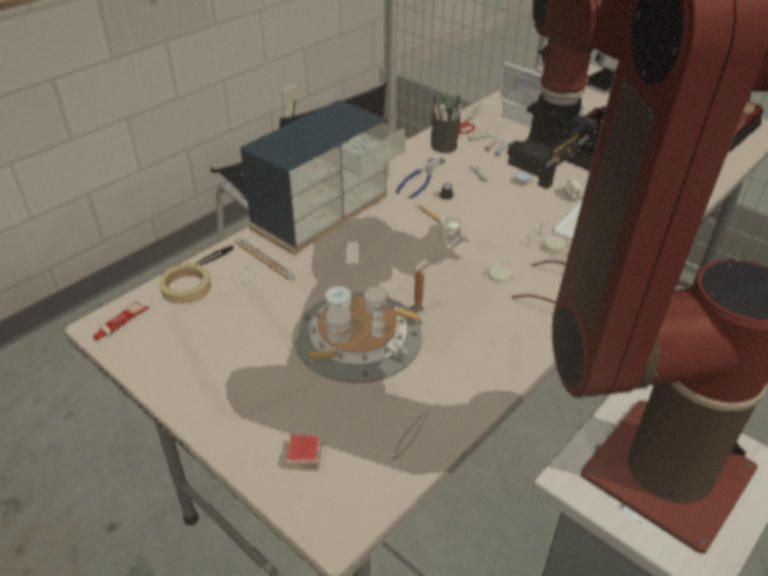

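The vial at (365, 352) lines up with the pointer at (369, 425). The handle is back at -107.6°, against -107.8° at the start, and the three bystanders haven't moved. Handing in.

```bash
python3 -c "
from station import *
print(finish_job())"
```

```text
the job is handed in; nothing more can be done
None
```

The vial now stands at the pointer, after two full strokes of the handle with closed fingers. I pushed each one to the stop (about 15 N along the push), then backed off so the handle sprang fully back. The job is handed in, at about 13 s on the clock. It reported no verdict.

**Last checks:**
- **Vial:** it stands at about 181–183° about the axis. The pointer is at about 180–183°, so they agree to within about 3° and well inside the 12° limit.
- **Handle:** it reads -107.6°, against -107.8° before the first stroke, so it is back at rest.
- **Stamp, dish and jar:** each shows within about 2 mm of where it started.
- **Arm:** it is stationary, lifted clear, and touches nothing.

**Disagreement:** the handle's rest angle suggests the turntable's yaw is about 0°, while the pointer's pixels suggest about 2.5°. That makes no difference to the result.

No check failed.

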